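# Put the loop tool away in the lever-arch ring keeper

### The arm

A 7-joint arm with a two-finger parallel gripper is mounted at the origin on a cart in front of the work surface, level with it; the furniture and walls round the work are solid. World frame = base frame: x ahead of the robot, y to its left, z up, the work surface at z = 0. Lengths are in m, angles in rad, forces in N, time in s.
With the tool pointing down it reaches from about 0.35 to 0.775 m from the base axis. Payload 3.1 kg.
Tool frame: the origin (TCP) lies at the very end of the fingers, on their centre line; the grasp point (between the pads) lies 19 mm behind it; z points along the fingers, y is the direction in which the jaws open and shut (so a half turn about z gives the same grasp; the last joint's range is limited). The gripper opens to 85 mm and grips with 20 to 120 N. Pads are 22 mm wide; open, the fingers measure 114 mm over their backs; the gripper's body (76 mm by 85 mm) begins 54 mm behind the grasp point. The pads swing forward as they close: fully open they stand 13 mm farther back than shut.
Start: joints at [-1.218, 0.311, 0.014, 1.512, -0.004, 1.319, -0.027], TCP at [0.212, 0.508, 0.231] pointing down, gripper open.
Joint ranges: [-2.7, 2.7], [-0.3, 1.91], [-1.27, 1.3], [0.12, 2.57], [-1.44, 4.58], [0.2, 2.03], [-3.05, 3.05]. Speed limits (rad/s): [2.79, 2.79, 3.14, 3.14, 3.14, 3.14, 3.14].

### API

Orientations are given as a rotation vector (axis times angle).
In Python, from station import bot gives the robot as it stands. Calls block until the motion is done:
- bot.move_to(position, orientation): joint-space move of the TCP to a pose.
- bot.move_l(position, max_speed=0.15, attitude=None): straight line of the TCP; attitude=None keeps the orientation; max_speed is the mean speed in m/s.
- bot.move_j(angles): joint-space move.
- bot.grip(opening): finger opening in m; the grip force is fixed at half the most; returns when the fingers have stopped.
- bot.hold(seconds).
- bot.inverse_kinematics(position, orientation): joint angles nearest the present ones, or None.
- bot.grab_frame(name): name is "side" or "top" or "wrist"; returns a dict with "img" (420x560x3 uint8, red, green, blue), "intrinsics" (3x3 intrinsics, pixels), "camera_from_world" (4x4, takes a point from world to camera coordinates). Camera axes: x right, y up, looking along -z (the intrinsics and any distortion apply to the point x, -y, -z); pixel columns grow to the right and rows downward; lengths in m; the calibration is good to about 2 mm. A picture is of the moment at which its call begins. There is no depth.
A pose or a line that the arm cannot do raises bot.PlanningError and nothing moves.
- bot.sign_off(): hands the job in, once; it reports no verdict.
Readings, each from a call of its own:
- bot.read_time(): time.
- bot.read_joint_positions(): joint angles.
- bot.read_qd(): joint speeds.
- bot.read_joint_torque(): joint torques, N m.
- bot.read_tcp_pos(): TCP position.
- bot.read_eef_rot(): TCP orientation.
- bot.read_ft_force(): force on the tool from outside, world axes, zero at the start.
- bot.read_ft_torque(): the same for the moment, N m.
- bot.read_gripper_width(): finger opening in m.
Only numpy, scipy, OpenCV 4.12 (cv2) and the standard library are available. Lean on these libraries where they do the work, as an engineer would, in place of code of your own. Each camera call takes 0.05 s, during which the arm holds its last target. There are 200 camera calls.

### The job

Put the wooden loop tool away in the ring keeper: lift the keeper's lever until its two wire rings have sprung fully open, lower the tool onto the saddles so that it lies lengthwise through both rings with its handle midway between them, and let it go there. Then press the lever down fully home so that both rings are shut round the tool. Leave the other things on the bench where they are.

Things in the scene. Friction and masses are not known exactly. Their poses are not given: they have to be found in the camera images.
- keeper: Fixed steel ring keeper (lever-arch mechanism on a dark plate 78x290x5 mm). Origin on the bench, midway between its two rings; y runs along the line on which the tool lies, lever at the -y end, z up. The rings stand at y = -35 and +35 mm, each across y: a fixed post (6 mm thick, 47 high) at x = -24 mm and a wire arch hinged at x = +26 mm. Between the rings there is only the low plate.
- ring_bed (a point): Where the tool shall lie: point on the keeper's centre line midway between the rings, 14 mm above the bench, level with the bottom of the shallow V saddles (one in each ring); axes as the keeper's. Clear width between posts and arch feet 42 mm.
- lever_tip (a point): Centre of the lever's grip, a black roll across its free end, 16 mm thick, 22 mm long along the keeper's x, 95.5 mm from the hinge. In the keeper's frame at y -240, z 40 mm when closed (free beneath), about y -192, z 113 mm when open. A 14 mm wide strip leads to the hinge. Can be pinched on its two ends from above (fingers closing along the keeper's x); it turns between the fingers.
- lever_hinge (a point): Lever's hinge axis, along the keeper's x, at y = -145, z = 30 mm in the keeper's frame; fixed.
- lever (a joint): Lever angle, rad: 0 home (rings shut), grows as the free end rises about the hinge, 0.95 fully open (stop). Over-centre spring with its dead centre at about 0.3: below about 0.3 it pulls itself shut, above it springs open and stays open. From open, pressing takes about 2.5 N at the grip along the arc (about 5 N straight down), less as it goes.
- arches (a joint): Angle of the two wire arches, rad, driven by the lever (1.25 x lever): 0 shut on the post tops (highest point z 58 mm), 1.19 fully open, leaning to the keeper's +x clear of the opening, highest point about 75 mm.
- tool_centre (a point): Centre of the loop tool's wooden handle, half-way up. The tool is a stick 10 mm wide and 9 thick with a wire loop up to 19 mm wide at one end, 169 mm long over all, about 25 g. The handle runs 67 mm either way from this point along its y axis, the loop goes on beyond it to -y. It lies flat on the bench at the left and balances here. Either end may point to the lever.
- masking_tape: Bystander, roll of masking tape, 104 mm across, 25 high; loose; origin at the centre of its underside.
- plaster_blank: Bystander, plaster block 40x55x16 mm; loose; origin at the centre of its underside.
- wood_rib: Bystander, flat half-moon wooden rib 52x100x9 mm; loose; origin at the centre of its underside.
- pigment_jar: Bystander, clear screw-top jar with ochre pigment, 47 mm across, 98 high; loose; origin at the centre of its underside.
- cup: Bystander, small pink-stained plastic cup, 79 mm across, 63 high; loose; origin at the centre of its underside.
- loop_tool: The same loop tool as a whole; origin on its underside midway along its whole 169 mm, y axis along it.

How it is judged:
By the outcome, as a careful person would: the job done as asked, in the order asked, and still so for the second after the job is handed in, with the robot touching nothing.
It also fails if it takes over 56 s, if anything falls off the work surface, if the arm or the gripper's body presses on something with over 40 N, if the wrist force passes 120 N, or if a joint passes its speed limit or range.

## Working session

There is one attempt and no reset: what is moved stays moved. The work goes in short steps, each a Python script; the robot and the scene stay as the last script left them, time stands still between calls to the robot, and variables do not carry over. Pictures are saved under pics/ and viewed, about 8 in all and at most 12, crops included, and the job is handed in when it is done.

```bash
ls; mkdir -p pics; cat > h.py <<'E'
import numpy as np, cv2
from station import bot
def snap(cam,name):
    f=bot.grab_frame(cam); cv2.imwrite(f'pics/{name}.png',f['img'][:,:,::-1]); np.savez(f'pics/{name}.npz',K=f['intrinsics'],T=f['camera_from_world']); return f
def load(name):
    d=np.load(f'pics/{name}.npz'); return d['K'],d['T']
def ray(name,uv):
    K,T=load(name); d=np.linalg.inv(K)@[uv[0],uv[1],1]; d=np.array([d[0],-d[1],-d[2]])
    R=T[:3,:3]; return -R.T@T[:3,3],R.T@d
def onz(name,uv,z):
    c,d=ray(name,uv); return c+d*(z-c[2])/d[2]
def proj(name,p):
    K,T=load(name); q=T[:3,:3]@np.array(p)+T[:3,3]; q=K@[q[0],-q[1],-q[2]]; return q[:2]/q[2]
E
python3 - <<'E'
from h import *
a=snap('top','top0'); b=snap('side','side0')
print(a.keys(),bot.read_time(),bot.read_eef_rot())
for n in('top0','side0'): print(ray(n,(280,210)))
E
```

```text
pics
dict_keys(['img', 'intrinsics', 'camera_from_world']) 0.1 [-0.61596681 -3.08028522  0.00330707]
(array([ 0.36377379, -0.01351756,  1.23464542]), array([ 0.1601519 ,  0.0066665 , -0.98722002]))
(array([0.62552132, 1.02590257, 0.83897921]), array([-0.06581012, -0.79494154, -0.60316632]))
```

View pics/top0.png

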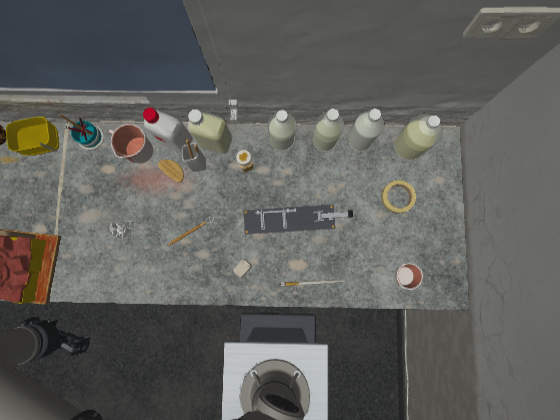

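View pics/side0.png

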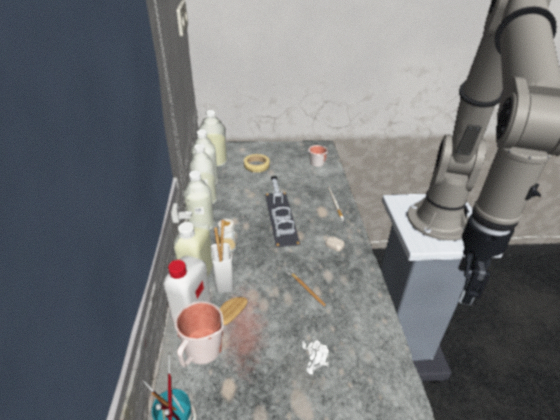

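Top view: up is +x and left is +y. The keeper is at about (290,219) with its lever to the right (-y), and the tool is at about (190,231) with its loop at upper right. I'll zoom in on that area.

```bash
python3 - <<'E'
from h import *
im=cv2.imread('pics/top0.png')[190:280,160:360]
cv2.imwrite('pics/crop0.png',cv2.resize(im,None,fx=4,fy=4,interpolation=cv2.INTER_CUBIC))
E
```

```text
(no output)
```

View pics/crop0.png

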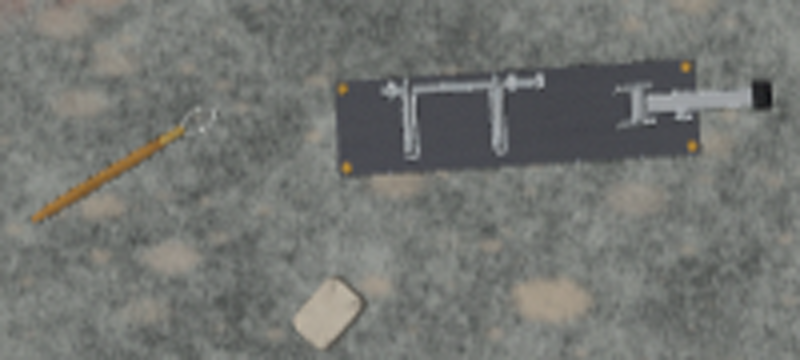

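```bash
cat >> h.py <<'E'
from scipy.spatial.transform import Rotation as Ro
def down(yaw):
    "tool z down, jaw (tool y) axis along world angle yaw"
    y=np.array([np.cos(yaw),np.sin(yaw),0]); z=np.array([0,0,-1.]); x=np.cross(y,z)
    return Ro.from_matrix(np.c_[x,y,z]).as_rotvec()
E
python3 - <<'E'
from h import *
c=lambda u,v:(160+(u+.5)/4-.5,190+(v+.5)/4-.5)
P=[onz('top0',c(*q),.005)[:2] for q in [(337,82),(694,61),(699,155),(342,176)]]
P=np.array(P);print(P)
ey=P[0]-P[1]+P[3]-P[2]; print('len',np.linalg.norm(P[0]-P[1]),np.linalg.norm(P[0]-P[3]),'keeper yaw',np.arctan2(ey[1],ey[0])-np.pi/2)
print('mid',P.mean(0)); 
print('lever tip',onz('top0',c(763,95),.048)[:2])
print('posts',onz('top0',c(411,155),.047)[:2],onz('top0',c(501,151),.047)[:2])
a=onz('top0',c(36,219),.006)[:2];b=onz('top0',c(186,128),.006)[:2];l=onz('top0',c(216,111),.004)[:2]
print('tool',a,b,l,np.linalg.norm(a-b),np.linalg.norm(a-l),(a+b)/2)
print('TCP rot matrix',Ro.from_rotvec(bot.read_eef_rot()).as_matrix().round(2).tolist())
T=bot.grab_frame('wrist'); R=T['camera_from_world']; print('cam',-R[:3,:3].T@R[:3,3],bot.read_tcp_pos(), 'view',-R[2,:3], 'f',T['intrinsics'][0,0])
E
```

```text
[[ 0.56085953  0.11084993]
 [ 0.58284779 -0.17554478]
 [ 0.50696142 -0.17937437]
 [ 0.48513866  0.10449215]]
len 0.28723755397555556 0.07598730691829148 keeper yaw 0.07667560389647954
mid [ 0.53395185 -0.03489427]
lever tip [ 0.54943991 -0.22302499]
posts [0.49817129 0.04777423] [ 0.50248988 -0.02147958]
tool [0.44645732 0.34649988] [0.52136582 0.2304875 ] [0.53579262 0.20739164] 0.13809472811224657 0.16532362087872485 [0.48391157 0.28849369]
TCP rot matrix [[-0.92, 0.38, -0.0], [0.38, 0.92, -0.0], [-0.0, -0.0, -1.0]]
cam [0.14876667 0.53364213 0.37188883] [0.21129565 0.50717673 0.230461  ] view [ 0.24853888 -0.1063895  -0.9627615 ] f 367.43924582790123
```

```bash
cat >> h.py <<'E'
KY=0.0767; KO=np.array([0.530,0.015,0.])
def kw(x,y,z,o=None):
    o=KO if o is None else o
    c,s=np.cos(KY),np.sin(KY); return o+np.array([c*x-s*y,s*x+c*y,z])
E
python3 - <<'E'
from h import *
for p,y in [(kw(0,-215,0)*0+kw(0,-.24,.2),KY),(kw(0,-.24,.2),KY+np.pi),([.484,.2885,.15],.573),(kw(0,0,.15),KY)]:
    q=bot.inverse_kinematics(p,down(y)); print(None if q is None else np.round(q,2))
bot.move_to(kw(0,-.21,.17),down(KY)); bot.grip(.06)
print(bot.read_time(),bot.read_tcp_pos())
snap('wrist','w1')
for p in [kw(0,-.24,.048),kw(0,-.145,.03),kw(0,-.195,.005)]: print(proj('w1',p))
E
```

```text
[-0.34  0.64  1.15  1.47 -0.58  1.41  0.9 ]
[-0.33  0.62  1.13  1.47 -0.56  1.4  -2.25]
[-0.78  0.4   0.28  1.61 -0.12  1.15  0.11]
[-0.58  0.38  0.68  1.71 -0.26  1.14  0.25]
3.275 [ 0.54615395 -0.19420698  0.16999365]
[270.96359438 244.98924407]
[270.93716047 115.83247613]
[271.07441237 176.85381311]
```

View pics/w1.png

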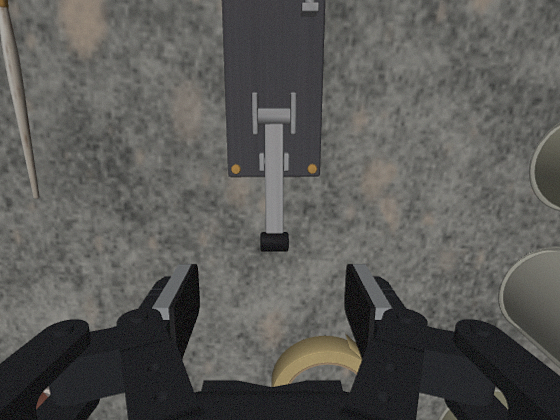

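The grip is at (274.5,242) against a predicted (271,245), so I'll shift the keeper by about +2.5 mm in x and +1 mm in y. Next is lifting the lever.

```bash
sed -i 's/KO=np.array.*/KO=np.array([0.5325,0.016,0.])/' h.py; cat >> h.py <<'E'
def tip(a):  # TCP when grasping the grip at lever angle a
    t=a+.105; return kw(0,-.145-.0955*np.cos(t),.03+.0955*np.sin(t)-.017)
def arc(a0,a1,n=5,v=.08):
    for a in np.linspace(a0,a1,n+1)[1:]:
        bot.move_l(tip(a),v); print(round(a,2),np.round(bot.read_ft_force(),1))
E
python3 - <<'E'
from h import *
d=np.array([0,0,.05])
bot.move_l(tip(0)+d,.2); bot.move_l(tip(0),.1); bot.grip(.0)
print(bot.read_gripper_width(),bot.read_ft_force().round(1) if hasattr(bot.read_ft_force(),'round') else bot.read_ft_force())
arc(0,.95,6); bot.hold(.1); print(np.round(bot.read_ft_force(),1))
bot.grip(.05); 
print(np.round(bot.read_ft_force(),1)); bot.move_l(tip(.95)+[0,0,.08],.2)
print(bot.read_time()); snap('wrist','w2')
E
```

```text
0.020493152741775458 [-3.2  0.8  5.9]
0.16 [-0.3 -1.6 -4.8]
0.32 [-2.3 -0.6 -3.5]
0.48 [-2.8  0.3 -4.5]
0.63 [-4.3  0.3 -4.2]
0.79 [-5.5  1.9 -4.1]
0.95 [-5.6  0.4 -3.6]
[-4.7  0.8 -3.9]
[ 0.6 -0.  -0.2]
8.1583
```

View pics/w2.png

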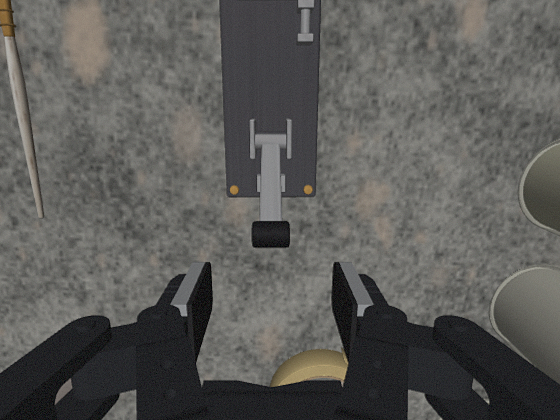

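The lever stayed open after release. Next is the tool.

```bash
python3 - <<'E'
from h import *
bot.move_to([.484,.2885,.16],down(.573)); 
print(bot.read_time()); snap('wrist','w3')
for p in [(.4465,.3465,.009),(.5214,.2305,.009),(.484,.2885,.009)]: print(proj('w3',p))
E
```

```text
9.9167
[271.15279188 106.50868442]
[271.87234296 272.51791525]
[271.58672864 194.74200137]
```

View pics/w3.png

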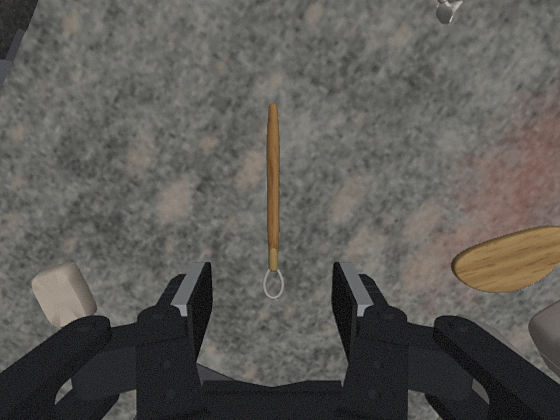

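The handle runs from (273,103) to (274,271), close to the prediction. I'll pick it up and carry it above the bed.

```bash
python3 - <<'E'
from h import *
a=onz('w3',(273,103.5),.006);b=onz('w3',(273.7,270.5),.006)
m=(a+b)/2; d=a-b; yaw=np.arctan2(d[1],d[0])-np.pi/2
print(m,np.linalg.norm(d),yaw)
bot.move_l([m[0],m[1],.05],.2,down(yaw)); bot.move_l([m[0],m[1],.003],.08); bot.grip(0)
print(bot.read_gripper_width(),np.round(bot.read_ft_force(),1))
bot.move_l([m[0],m[1],.13],.2); print(bot.read_gripper_width())
bot.move_to(kw(0,0,.13),down(KY)); print(bot.read_time(),bot.read_tcp_pos())
snap('wrist','w4')
for p in [kw(-.024,.035,.047),kw(-.024,-.035,.047),kw(.0,.035,.014),kw(0,-.035,.014),kw(0,.095,.005),kw(0,.067,.13)]: print(proj('w4',p))
E
```

```text
[0.4844684  0.29048747 0.006     ] 0.13980157166849752 0.5745658667413776
0.008116391184984636 [0.4 0.  3.8]
0.007842010509526084
13.7083 [0.53256382 0.01846524 0.12931868]
[231.58902121 171.64111779]
[234.37162526 276.33931215]
[270.93747842 164.2972857 ]
[270.70822305 257.45395107]
[271.20833995  74.16400642]
[269.88885924 121.64713416]
```

View pics/w4.png

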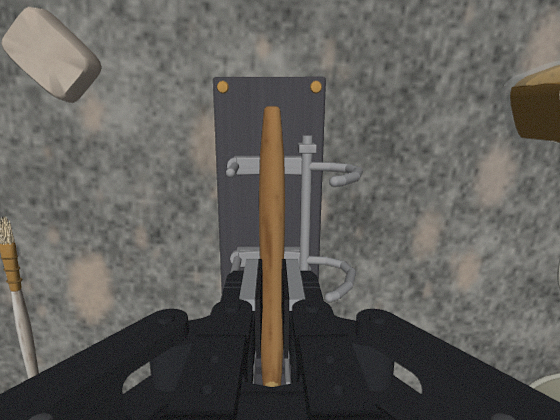

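The view is as predicted: posts at (231,168), arches leaning clear to the right. The handle end at (272,107) shows the handle sits about 3 mm towards +y in the grip, so I'll correct for that and lower it.

```bash
python3 - <<'E'
from h import *
print(bot.read_tcp_pos(), onz('w4',(272,106.5),.133)-bot.read_tcp_pos())
bot.move_l(kw(0,-.003,.06),.15,down(KY)); bot.move_l(kw(0,-.003,.026),.06)
f0=np.array(bot.read_ft_force())
for z in (.023,.021,.0195,.018,.017):
    bot.move_l(kw(0,-.003,z),.03); f=np.array(bot.read_ft_force())-f0; print(z,bot.read_tcp_pos(),f.round(1))
    if f[2]>3: break
bot.grip(.014); print(bot.read_gripper_width(),np.round(bot.read_ft_force(),1))
bot.move_l(kw(0,-.003,.06),.08); bot.move_l(kw(0,-.003,.16),.2); print(bot.read_time())
snap('wrist','w5')
E
```

```text
[0.53264345 0.01888263 0.12937209] [-0.0049194   0.06934084  0.00362791]
0.023 [0.53275337 0.01306057 0.02302141] [-1.8 -0.  -0.5]
0.021 [0.53260814 0.01306628 0.02090301] [-1.5 -0.2 -0.1]
0.0195 [0.53261974 0.01304556 0.01938257] [-0.7 -0.4 -0.7]
0.018 [0.53267311 0.01299457 0.01791504] [-1.9  0.5  0.1]
0.017 [0.53279134 0.01294795 0.01759415] [-2.6  0.   4.9]
0.014103131631809821 [-0.2  1.1 -0.8]
17.9167
```

View pics/w5.png

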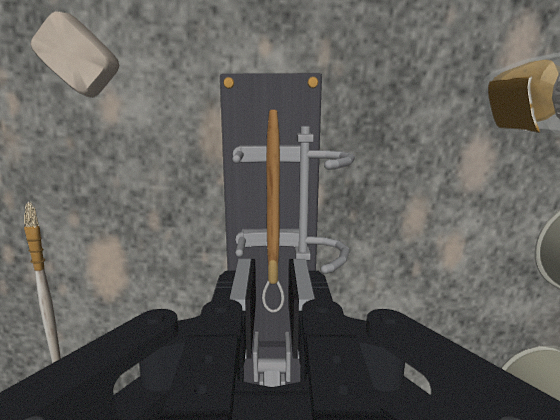

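The tool lies through both rings. I'll check the centring numerically, then close the lever.

```bash
python3 - <<'E'
from h import *
c,s=np.cos(KY),np.sin(KY)
for uv in [(272.5,110),(273,312)]:
    d=onz('w5',uv,.02)-KO; print('keeper xy',(c*d[0]+s*d[1]).round(4),(-s*d[0]+c*d[1]).round(4))
t=tip(.95)
bot.move_to(t+[0,0,.06],down(KY)); bot.grip(.05); bot.move_l(t,.12); bot.grip(0); print(bot.read_gripper_width())
arc(.95,0,7); bot.hold(.2); print(np.round(bot.read_ft_force(),1),bot.read_tcp_pos())
bot.grip(.05); bot.move_l(tip(0)+[0,0,.07],.2); print(bot.read_time())
# closed fingers press on the roll to confirm it is home
bot.grip(0); f0=np.array(bot.read_ft_force()); p=kw(0,-.24,.055); bot.move_l(p,.1)
for z in (.05,.048,.047,.046,.045):
    bot.move_l(kw(0,-.24,z),.03); f=np.array(bot.read_ft_force())-f0; print(z,f.round(1))
    if f[2]>8: break
bot.move_l(kw(0,-.24,.12),.2)
bot.move_to(kw(0,-.05,.2),down(KY)); print(bot.read_time()); snap('wrist','w6'); snap('side','side6')
a=cv2.imread('pics/w6.png'); b=cv2.imread('pics/side6.png')[160:260,230:350]
cv2.imwrite('pics/c6.png',np.hstack([a[:,:450],cv2.resize(b,(350,292),interpolation=cv2.INTER_CUBIC)[np.clip(np.arange(420),0,291)]]))
E
```

```text
keeper xy 0.0 0.0666
keeper xy 0.0005 -0.0999
0.021023788646545097
0.81 [-4.1  0.3  9.3]
0.68 [-3.3 -0.3  6.6]
0.54 [-3.9  0.5  7.2]
0.41 [-2.5 -2.6  6.3]
0.27 [-2.8 -2.8  5. ]
0.14 [-2.8 -4.7  4.3]
0.0 [-1.9 -5.2  4.3]
[-2.4 -5.2  3.6] [ 0.55064656 -0.22611601  0.02415325]
23.45
0.05 [ 0.9  0.3 -1.3]
0.048 [ 1.1 -0.8 -0.6]
0.047 [-0.   0.9  4.1]
0.046 [-1.2  2.6  7. ]
0.045 [-2.5  3.4 12. ]
27.1917
```

View pics/c6.png

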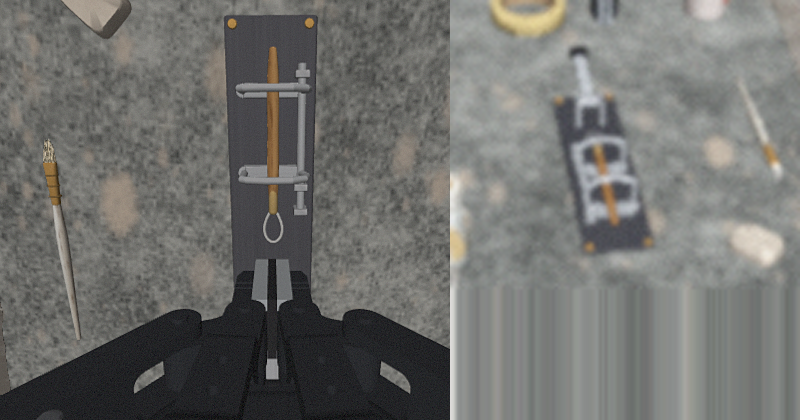

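Both arches are shut round the handle. The lever resists firmly at a grip-top height of about 47 mm (48 mm nominal), so it is home. The robot is clear, so I'm handing in.

```bash
python3 - <<'E'
from h import *
print(np.round(bot.read_ft_force(),1)); bot.sign_off()
E
```

```text
[-0.1  0.3 -1. ]
the job is handed in; nothing more can be done
```

The loop tool is put away in the ring keeper with both rings shut round it. I handed the job in at about 27 s of the 56 s allowed.

- **Lever opened:** I pinched the grip and followed its arc up to the stop. It stayed open after I let go, and the rings were leaning clear when I arrived with the tool.
- **Tool placed:** I lowered it until it touched the saddles (about 5 N) and let it go there, with the loop end towards the lever. The check picture put the handle's end at y = +66.6 mm against 67 mm ideal, and its sideways offset at about 0 mm.
- **Lever closed:** I pinched it and brought it down along the arc, let go, then pressed on top with closed fingers. It resisted with 4–12 N at a height of 47–45 mm (nominal 48 mm), so it was home.
- **Last picture:** both arches were shut over the handle, and the arm was clear of everything.

No check failed or disagreed. I saw no bystander disturbed, but I did not measure their positions again at the end.

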